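# Clamp a bent steel leg in the bench fixture

### The arm

A 6-joint arm with a two-finger parallel gripper is mounted at the origin on the work surface. World frame = base frame: x ahead of the robot, y to its left, z up, the work surface at z = 0. Lengths are in m, angles in rad, forces in N, time in s.
With the tool pointing down it reaches from about 0.35 to 1 m from the base axis. Payload 7.1 kg.
Tool frame: the origin (TCP) lies between the finger pads; the fingertips stand 17 mm ahead of it and the grasp point (between the pads) lies 2 mm behind it; z points along the fingers, y is the line along which they close (so a half turn about z gives the same grasp; the last joint's range is limited). The gripper opens to 85 mm and grips with 20 to 120 N. Pads are 22 mm wide; open, the fingers measure 114 mm over their backs; the gripper's body (76 mm by 85 mm) begins 54 mm behind the grasp point. The pads swing forward as they close: fully open they stand 13 mm farther back than shut.
Start: joints at [1.112, 0.423, 1.63, -0, 1.089, -0.019], TCP at [0.266, 0.566, 0.248] pointing down, gripper open.
Joint ranges: [-3, 3], [-0.9, 2.11], [0.09, 2.58], [-1.31, 4.45], [0.11, 2.69], [-2.54, 2.54]. Speed limits (rad/s): [2.39, 2.39, 3.01, 3.14, 3.14, 3.14].

### API

Orientations are given as a rotation vector (axis times angle).
In Python, from workcell import * gives the robot as it stands.
- The arm moves only by the tool servo_tool, never from a script. Its argument "increments" is a list of rows, each a list of 7 numbers: the turn, a rotation vector about the tool's x, y, z in degrees, then the shift along the tool's x, y, z in cm, then the closure in counts, from 0 (fully open) to 255 (shut). A call has exactly 5 rows; each row is the pose to reach, as a shift and turn from the pose commanded when the call began, along the tool's axes at that moment; what a row does not reach only later rows make up. A row lasts 1/10 s, in which the tool goes at most 50 mm and 8.59 degrees, less where a joint would pass 70% of its speed; a pose out of reach is approached as far as the arm can. A call with a gripper value outside its range is refused whole. The fingers move at their own pace and stop on an object; "grip_force" is the grip in N (left out, the last holds). Time passes only in rows, so rows that repeat a pose let the fingers close, or fill a call up. It gives the time, the measured TCP pose, the force, the opening and the grip force at its end, in the units of the state.
- read_state(): the state, without advancing time (a new reading comes with each control period).
- read_camera(name): name is "scene" or "top" or "wrist"; returns a dict with "frame" (480x640x3 uint8, blue, green, red), "vertical_fov" (degrees; the focal length in pixels is half the picture's height over the tangent of half this angle, whatever the lens; pixels are square), "cx", "cy" (the principal point, pixels), "R" (3x3) and "t" (3): a world point X has camera coordinates R X + t. Camera axes: x right, y down, z forward; pixel columns grow to the right and rows downward; lengths in m; the calibration is good to about 2 mm. The wrist camera is an equidistant fisheye: a pixel r from the principal point sees the ray r / f radians off the axis. A picture is of the moment at which its call begins. There is no depth.
- job_done(): hands the job in; it is judged then, once.
The state is a dict: "clock": time; "joint_pos": joint angles; "joint_vel": joint speeds; "tau": joint torques, N m; "tcp_pos": TCP position; "orientation": TCP orientation; "contact_force": force on the tool from outside, world axes, zero at the start; "ft_torque": the same for the moment, N m; "opening": opening from 0.0 (shut) to 1.0 (fully open); "gripper_force": force on a finger pad.
Only numpy, scipy, OpenCV 4.12 (cv2) and the standard library are available. Lean on these libraries where they do the work, as an engineer would, in place of code of your own. Each camera call takes 0.05 s, during which the arm holds its last target. There are 200 camera calls.

### The job

Clamp the bent steel leg that lies in the bench fixture: with the outside of a finger push the blue clamp strap round over the leg until it rests against its stop pin, and only then press the red cam lever fully down. Pick nothing up; leave the leg lying in its channel and do not disturb the loose parts around, and finish with the hand clear.

Things in the scene. Friction and masses are not known exactly. Their poses are not given: they have to be found in the camera images.
- fixture: Plywood clamping fixture fixed to the bench, 240 x 175 mm, 18 mm thick. Origin: on the bench surface, directly below the vertical pivot axis of the strap; z up. In its own frame the plywood spans x -90..150 mm and y -55..120 mm. The leg's channel runs along its x at y = 85 mm between two aluminium rails (tops at 28 mm height, 39 mm wide over both). A steel stop pin (12 mm thick, top at 52 mm) stands at x = -18.5, y = 45 mm; the strap's far side meets it when the strap is home
- strap (a joint): Angle of the clamp strap about the vertical pivot axis, rad: 0 = parked, pointing along the fixture's +x (parallel to the leg); grows anticlockwise seen from above; 1.571 = home, pointing along the fixture's +y, across the leg and against the stop. The strap is a blue bar reaching 110 mm from the pivot axis, 24 mm wide, underside 42 mm and top 58 mm above the bench. Friction keeps it where it is left; about 4 N at the screw moves it
- strap_screw (a point): Centre of the top of the black round screw head near the strap's free end, 88 mm from the pivot axis, 80 mm above the bench; the head is 22 mm in diameter and stands 22 mm above the strap. Its x axis points along the strap away from the pivot, z up
- lever (a joint): Angle of the cam lever, rad: the lever stands 1.2 rad above level at 0, and lies level, fully down on its end stop, at 1.2; so its elevation is 1.2 minus this value. It turns about a level axis that crosses the strap's pivot axis 76 mm above the bench, square to the strap, and it reaches out on the side OPPOSITE to the strap's free end (strap home: it points to the fixture's -y), turning with the strap. Friction keeps it where it is left; about 4 N near its end moves it
- lever_tip (a point): Outer end of the cam lever, on its centre line, 90 mm from the lever's axis. The lever is a flat bar: red grip over the outer 55 mm, 22 mm wide, 12 mm thick; bare steel nearer its axis
- leg_mid (a point): Centre of the straight part of the loose bent steel leg in the channel: flat bar 260 mm long, 18 mm wide, 10 mm thick (top 28 mm above the bench), with a 75 mm end bent sideways in the level plane beyond +x
- cone_a_mid (a point): Centre, half-way up, of one of two loose turned aluminium cones standing on the bench, 52 mm wide at the foot, 42 mm high
- cone_b_mid (a point): Centre, half-way up, of the other cone, same size
- bush_mid (a point): Centre, half-way up, of a loose brass spool standing upright on the bench, 44 mm in diameter, 50 mm high
- jar_mid (a point): Centre, half-way up, of a loose amber glass jar with a black cap, 52 mm in diameter, 60 mm high

How it is judged:
On the way, in this order (a step that is already met when the one before it is completed fails the run):
1. the strap is swung home over the leg while the lever is still up (value of joint strap above 1.47 rad and value of joint lever below 0.8 rad), for 0.2 s.
2. the cam lever is pressed fully down with the strap home (value of joint lever above 1.1 rad and value of joint strap above 1.47 rad), for 0.2 s.
At the end, for the whole second after the job is handed in: The strap is home (within 0.1 rad of its stop), the lever is down (within 0.1 rad of level), both at rest; the leg lies within 12 mm and the four loose parts within 20 mm of where they began (all of step 2 and velocity of joint strap between -0.05 and 0.05 rad/s and velocity of joint lever between -0.05 and 0.05 rad/s and distance of leg_mid from where it was at the start of the episode below 0.012 m and distance of each of cone_a_mid, cone_b_mid, bush_mid, jar_mid from where it was at the start of the episode below 0.02 m); the robot touches nothing.
It fails at once if the leg is lifted or shoved out of place (distance of leg_mid from where it was at the start of the episode above 0.012 m).
It fails at once if one of the two turned aluminium cones is lifted, carried or knocked away (distance of cone_a_mid from where it was at the start of the episode above 0.02 m).
It fails at once if the other turned aluminium cone is lifted, carried or knocked away (distance of cone_b_mid from where it was at the start of the episode above 0.02 m).
It fails at once if the brass spool is lifted, carried or knocked away (distance of bush_mid from where it was at the start of the episode above 0.02 m).
It fails at once if the amber jar is lifted, carried or knocked away (distance of jar_mid from where it was at the start of the episode above 0.02 m).
It also fails if it takes over 54 s, if anything falls off the work surface, if the arm or the gripper's body presses on something with over 40 N, if the wrist force passes 120 N, or if a joint passes its speed limit or range.

## Working session

There is one attempt and no reset: what is moved stays moved. The work goes in short steps, Python scripts to look and compute and a tool call to move; the robot and the scene stay as the last step left them, time stands still between calls to the robot, and variables do not carry over. Pictures are saved under pics/ and viewed, at most 10 in all, crops included, and the job is handed in when it is done.

Besides the shell and the picture viewer there is one more tool, called after "Call:" by a JSON object that holds its "api" and its "payload", one argument or row to a line. servo_tool: Moves the arm, as the interface text tells. Its arguments: {"type":"object","properties":{"increments":{"type":"array","items":{"type":"array","items":{"type":"number"}}},"grip_force":{"type":"number"}},"required":["increments"]}

```bash
mkdir -p pics
cat > h.py <<'E'
from workcell import *
import numpy as np, cv2
from scipy.spatial.transform import Rotation as Ro
def ray(c,u,v):
    f=240/np.tan(np.radians(c['vertical_fov'])/2)
    d=np.array([(u-c['cx'])/f,(v-c['cy'])/f,1.]); R=np.array(c['R']);t=np.array(c['t'])
    return -R.T@t, R.T@d
def onz(c,u,v,z):
    o,d=ray(c,u,v); return o+d*(z-o[2])/d[2]
def proj(c,X):
    f=240/np.tan(np.radians(c['vertical_fov'])/2)
    p=np.array(c['R'])@X+np.array(c['t']); return f*p[0]/p[2]+c['cx'],f*p[1]/p[2]+c['cy']
E
python3 - <<'E'
from h import *
import pickle
s=read_state();print(s['clock'],s['tcp_pos'],s['orientation'],s['opening'])
for n in('scene','top'):
    c=read_camera(n);cv2.imwrite(f'pics/{n}0.png',c['frame']);pickle.dump(c,open(n+'.pkl','wb'))
    o,d=ray(c,320,240);print(n,o,d,c['vertical_fov'])
E
```

```text
0.0 [0.26585023 0.56508614 0.24757581] [-6.85162590e-01 -3.06561847e+00  2.24935169e-03] 0.997560620794141
scene [ 0.75977973 -0.32322825  0.71353641] [-0.3000353   0.47918491 -0.82509431] 57.52118357642735
top [0.4964476  0.04177295 1.06653086] [ 0.07250077 -0.00723413 -0.99737153] 47.06262401099895
```

View pics/top0.png

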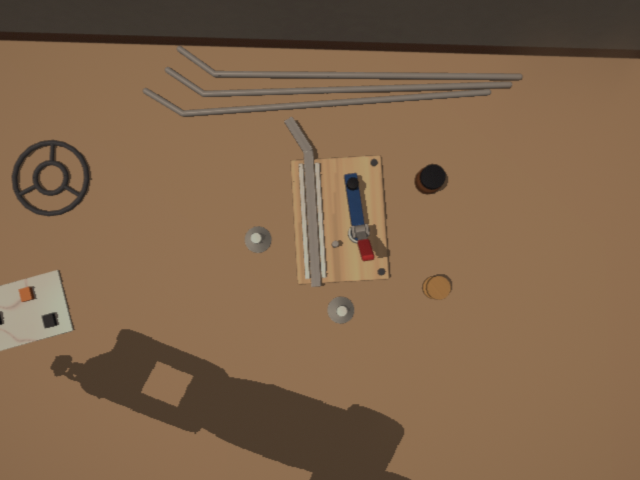

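View pics/scene0.png

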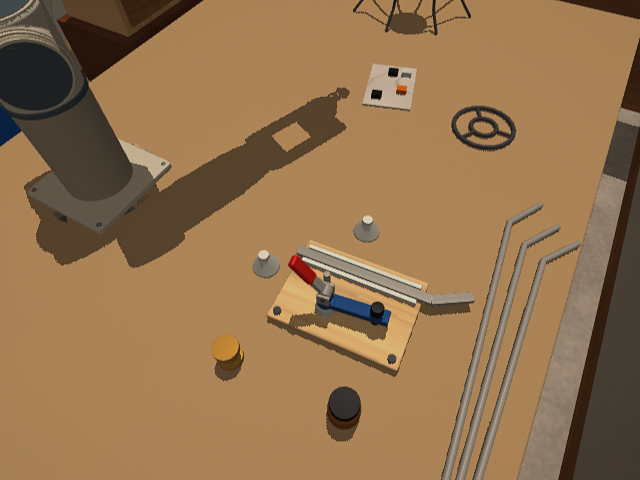

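The top view shows the plywood at columns 291–388, rows 155–283. The leg's channel is on the left at about column 312, so fixture +x points up in the image and +y left. The strap pivot is near (357,235), the screw head near (353,184), the red lever grip near (366,250) and the stop pin near (336,244). The cones are at (258,239) and (341,310), the spool at (438,288) and the jar at (432,178). Next I'll measure these.

Run:
```python
from h import *
import pickle
c=pickle.load(open('top.pkl','rb'));f=c['frame']
hsv=cv2.cvtColor(f,cv2.COLOR_BGR2HSV)
# plywood from its corner points as seen, refined by bright mask
m=((hsv[...,2]>185)).astype(np.uint8); m[:, :280]=0;m[:,400:]=0;m[:145]=0;m[290:]=0
m=cv2.morphologyEx(m,cv2.MORPH_CLOSE,np.ones((15,15)))
m=cv2.morphologyEx(m,cv2.MORPH_OPEN,np.ones((9,9)))
k=max(cv2.findContours(m,0,1)[0],key=cv2.contourArea);r=cv2.minAreaRect(k);print(r)
b=np.array([onz(c,*p,.018) for p in cv2.boxPoints(r)]);print(b.round(4));
print([np.linalg.norm(b[i]-b[i-1]).round(4) for i in range(4)])
ctr=b.mean(0)
e=max([b[i]-b[i-1] for i in range(4)],key=np.linalg.norm);e/=np.linalg.norm(e);e*=np.sign(e[0])
n=np.array([-e[1],e[0],0]); piv=ctr-.030*e-.0325*n
print('yaw',np.degrees(np.arctan2(e[1],e[0])),'pivot',piv,'pin chk',proj(c,piv-.0185*e+.045*n+[0,0,.034]))
for z in(.018,.08):print('pivot px',z,proj(c,np.array([*piv[:2],z])))
def blob(mask,z,nm,roi):
    q=np.zeros_like(mask);y0,y1,x0,x1=roi;q[y0:y1,x0:x1]=mask[y0:y1,x0:x1];M=cv2.moments(q.astype(np.uint8),True)
    u,v=M['m10']/M['m00'],M['m01']/M['m00'];p=onz(c,u,v,z);d=p-piv
    print(nm,M['m00'],(u,v),p.round(4),'fixt',(d@e).round(4),(d@n).round(4))
blob(hsv[...,2]<50,.08,'screw',(172,196,342,366))
H=hsv
blob(((H[...,0]>100)&(H[...,0]<130)&(H[...,1]>120)&(H[...,2]>50)),.058,'blue',(165,235,335,375))
blob(((H[...,0]<6)|(H[...,0]>172))&(H[...,1]>150)&(H[...,2]>60),.135,'red',(235,270,350,380))
cv2.imwrite('pics/top1.png',cv2.resize(f[145:325,240:460],None,fx=3.4,fy=3.3,interpolation=2))
s=read_state();R=Ro.from_rotvec(s['orientation']).as_matrix();print(R.round(3))
```

```text
Traceback (most recent call last):
ValueError: max() iterable argument is empty
```

```bash
cat > m.py <<'E'
from h import *
import pickle
c=pickle.load(open('top.pkl','rb'));f=c['frame']
hsv=cv2.cvtColor(f,cv2.COLOR_BGR2HSV);H=hsv
print('wood',hsv[170,340],hsv[270,350],hsv[220,380],'bench',hsv[220,400],hsv[150,340],hsv[290,330])
t=(int(hsv[170,340,2])+int(hsv[270,350,2])+int(hsv[220,400,2])*2)/4
m=((hsv[...,2]>t)).astype(np.uint8); m[:, :280]=0;m[:,400:]=0;m[:145]=0;m[290:]=0
m=cv2.morphologyEx(m,cv2.MORPH_CLOSE,np.ones((15,15)))
m=cv2.morphologyEx(m,cv2.MORPH_OPEN,np.ones((9,9)))
k=max(cv2.findContours(m,0,1)[0],key=cv2.contourArea);r=cv2.minAreaRect(k);print(r)
b=np.array([onz(c,*p,.018) for p in cv2.boxPoints(r)])
print(cv2.boxPoints(r).round(),[np.linalg.norm(b[i]-b[i-1]).round(4) for i in range(4)])
ctr=b.mean(0)
e=max([b[i]-b[i-1] for i in range(4)],key=np.linalg.norm);e/=np.linalg.norm(e);e*=np.sign(e[0])
n=np.array([-e[1],e[0],0]); piv=ctr-.030*e-.0325*n
print('yaw',np.degrees(np.arctan2(e[1],e[0])),'pivot',piv,'pin chk',proj(c,piv-.0185*e+.045*n+[0,0,.034]))
for z in(.018,.08):print('pivot px',z,proj(c,np.array([*piv[:2],z])))
def blob(mask,z,nm,roi):
    q=np.zeros_like(mask);y0,y1,x0,x1=roi;q[y0:y1,x0:x1]=mask[y0:y1,x0:x1];M=cv2.moments(q.astype(np.uint8),True)
    u,v=M['m10']/M['m00'],M['m01']/M['m00'];p=onz(c,u,v,z);d=p-piv
    print(nm,M['m00'],(u,v),p.round(4),'fixt',(d@e).round(4),(d@n).round(4))
blob(hsv[...,2]<35,.08,'screw',(172,196,342,366))
blob(((H[...,0]>100)&(H[...,0]<130)&(H[...,1]>120)&(H[...,2]>50)),.058,'blue',(165,235,335,375))
blob(((H[...,0]<6)|(H[...,0]>172))&(H[...,1]>150)&(H[...,2]>60),.135,'red',(235,270,350,380))
cv2.imwrite('pics/top1.png',cv2.resize(f[145:325,240:460],None,fx=3.4,fy=3.3,interpolation=2))
s=read_state();R=Ro.from_rotvec(s['orientation']).as_matrix();print(R.round(3))
E
python3 m.py
```

```text
wood [ 15 111 174] [ 18 103 176] [ 16 106 176] bench [ 15 111 145] [ 15 111 145] [ 15 111 145]
((338.6327819824219, 219.25689697265625), (123.55113983154297, 90.02086639404297), 86.633544921875)
[[290. 160.]
 [380. 155.]
 [387. 278.]
 [297. 284.]] [np.float64(0.2373), np.float64(0.1735), np.float64(0.2377), np.float64(0.171)]
yaw 4.476675429237702 pivot [ 0.58692538 -0.03510844  0.018     ] pin chk (np.float64(334.06433640535187), np.float64(243.21695069612994))
pivot px 0.018 (np.float64(356.4655509270552), np.float64(233.5636021680864))
pivot px 0.08 (np.float64(359.0611978129055), np.float64(230.66859651600672))
screw 76.0 (353.14473684210526, 183.31578947368422) [ 0.6725 -0.0225  0.08  ] fixt 0.0863 0.0059
blue 418.0 (354.5311004784689, 204.30382775119617) [ 0.6375 -0.0274  0.058 ] fixt 0.051 0.0038
red 245.0 (365.57551020408164, 249.5591836734694) [ 0.5501 -0.0426  0.135 ] fixt -0.0373 -0.0046
[[-0.905  0.426 -0.001]
 [ 0.426  0.905 -0.001]
 [-0.    -0.001 -1.   ]]
```

View pics/top1.png

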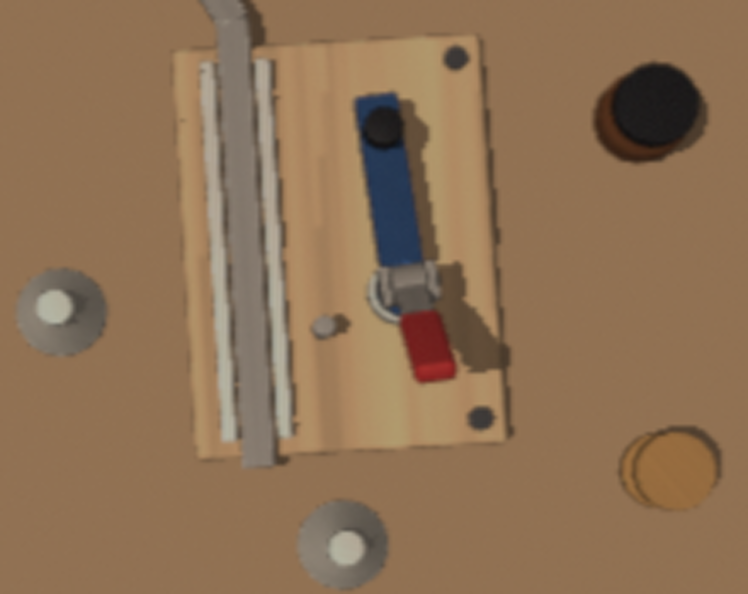

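The crop shows the strap parked with only a small positive angle, and a clear path to home over the leg. The pin sits about 1.5 px from where I predicted it. Correcting for that puts the pivot at about (0.5853, -0.0370) with a yaw of 4.5°. I'm starting the approach.

Call:
{"api": "servo_tool", "payload": {
  "increments": [
    [0,0,8,-3.8,-2.4,0,255],
    [0,0,16,-7.6,-4.8,0,255],
    [0,0,24,-11.4,-7.2,0,255],
    [0,0,32,-15.2,-9.6,0,255],
    [0,0,40,-19,-12,0,255]
  ]
}}

```text
clock: 0.6
tcp_pos: [0.3874, 0.3744, 0.2481]
orientation: [-1.7, -2.642, 0.001]
contact_force: [1.4, -0.0, 0.4]
opening: 0.144
gripper_force: 0.0
```

```bash
cat > d.py <<'E'
from h import *
import sys
piv=np.array([.5853,-.0370,0]);yaw=np.radians(4.5)
e=np.array([np.cos(yaw),np.sin(yaw),0]);n=np.array([-e[1],e[0],0])
Rt=np.column_stack([-n,e,[0,0,-1]])  # tool y along fixture x, z down
if abs(np.linalg.det(Rt)-1)>.1: Rt[:,0]*=-1
s=read_state();R=Ro.from_rotvec(s['orientation']).as_matrix();p=np.array(s['tcp_pos'])
print('t',round(s['clock'],2),'tcp',p.round(4),'F',np.round(s['contact_force'],1),'j',np.round(s['joint_pos'],2),'op',round(s['opening'],2))
q=p-piv;print('fixture xyz mm',(1e3*np.array([q@e,q@n,p[2]])).round(1))
print('turn deg',np.degrees(Ro.from_matrix(R.T@Rt).as_rotvec()).round(1))
for a in sys.argv[1:]:
    x,y,z=map(float,a.split(','))
    print(a,'shift cm',(100*R.T@(piv+(x*e+y*n)/1e3+[0,0,z/1e3]-p)).round(2))
E
python3 d.py 82,-32,66
```

```text
t 0.6 tcp [0.3874 0.3744 0.2481] F [ 1.4 -0.   0.4] j [ 0.75  0.3   1.82 -0.    1.02  0.32] op 0.14
fixture xyz mm [-165.   425.6  248.1]
turn deg [-0.  0. 20.]
82,-32,66 shift cm [-51.45   7.58  18.21]
```

Call:
{"api": "servo_tool", "payload": {
  "increments": [
    [0,0,6,-4.8,0.7,0,255],
    [0,0,12,-9.6,1.4,0,255],
    [0,0,18,-14.4,2.1,0,255],
    [0,0,20,-19.2,2.8,0,255],
    [0,0,20,-24,3.5,0,255]
  ]
}}

```text
clock: 1.1
tcp_pos: [0.5199, 0.171, 0.2482]
orientation: [-2.128, -2.311, 0.0]
contact_force: [0.0, 0.8, 0.1]
opening: -0.0
gripper_force: 0.0
```

```bash
python3 d.py 82,-32,66
```

```text
t 1.1 tcp [0.5199 0.171  0.2482] F [0.  0.8 0.1] j [0.3  0.31 1.8  0.   1.03 0.21] op -0.0
fixture xyz mm [-48.9 212.4 248.2]
turn deg [-0.   0.   0.2]
82,-32,66 shift cm [-24.5   12.99  18.21]
```

Call:
{"api": "servo_tool", "payload": {
  "increments": [
    [0,0,0,-4.3,2.3,0,255],
    [0,0,0,-8.6,4.6,0,255],
    [0,0,0,-12.9,6.9,0,255],
    [0,0,0,-17.2,9.2,0,255],
    [0,0,0,-21,11.1,0,255]
  ]
}}

```text
clock: 1.6
tcp_pos: [0.6484, -0.0294, 0.2479]
orientation: [-2.127, -2.312, 0.0]
contact_force: [1.2, 0.8, 0.4]
opening: 0.002
gripper_force: 0.0
```

Call:
{"api": "servo_tool", "payload": {
  "increments": [
    [0,0,0,-3.5,1.9,0,255],
    [0,0,0,-3.5,1.9,4,255],
    [0,0,0,-3.5,1.9,8,255],
    [0,0,0,-3.5,1.9,12,255],
    [0,0,0,-3.5,1.9,13,255]
  ]
}}

```text
clock: 2.1
tcp_pos: [0.6659, -0.0602, 0.1132]
orientation: [-2.122, -2.307, 0.008]
contact_force: [-0.4, 0.0, 0.5]
opening: -0.0
gripper_force: 0.0
```

```bash
python3 d.py 82,-32,66
python3 - <<'E'
from h import *
c=read_camera('scene');f=c['frame'];cv2.imwrite('pics/s1.png',cv2.resize(f[150:410,220:500],None,fx=2.2,fy=2.2))
E
```

```text
t 2.1 tcp [ 0.6659 -0.0602  0.1132] F [-0.4  0.   0.5] j [-0.11  0.65  1.6   0.    0.9  -0.19] op -0.0
fixture xyz mm [ 78.6 -29.5 113.2]
turn deg [-0.5 -0.1  0.3]
82,-32,66 shift cm [-0.26  0.38  4.71]
```

View pics/s1.png

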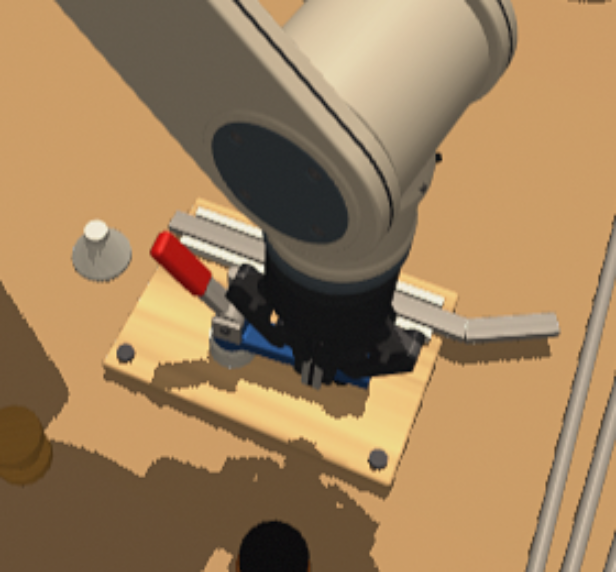

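The picture shows the shut fingertips coming down on the -y side of the strap, beside the screw and clear of it. The red lever is standing up and well clear too.

Call:
{"api": "servo_tool", "payload": {
  "increments": [
    [0,0,0,-0.2,0.2,1.5,255],
    [0,0,0,-0.2,0.2,3,255],
    [0,0,0,-0.2,0.2,4.2,255],
    [0,0,0,-0.2,0.2,4.7,255],
    [0,0,0,-0.2,0.2,4.7,255]
  ]
}}

```text
clock: 2.65
tcp_pos: [0.6711, -0.0621, 0.0707]
orientation: [-2.126, -2.312, 0.001]
contact_force: [-0.4, -0.3, -0.5]
opening: 0.0
gripper_force: 0.0
```

```bash
python3 d.py 82,-32,66
python3 - <<'E'
import numpy as np
# TCP path for strap angle a: r along strap, offset d behind (box support)
for a in range(5,96,10):
    t=np.radians(a); d=12+11*abs(np.cos(t))+14.5*abs(np.sin(t)); r=76
    print(a,np.round([r*np.cos(t)+d*np.sin(t),r*np.sin(t)-d*np.cos(t)],1))
E
```

```text
t 2.65 tcp [ 0.6711 -0.0621  0.0707] F [-0.4 -0.3 -0.5] j [-0.11  0.71  1.6  -0.    0.83 -0.19] op 0.0
fixture xyz mm [ 83.6 -31.8  70.7]
turn deg [-0.1 -0.   0.3]
82,-32,66 shift cm [-0.02 -0.16  0.47]
5 [ 77.8 -17.5]
15 [80.2 -5.8]
25 [80.8  6.7]
35 [79.1 19.6]
45 [75.  32.5]
55 [68.3 44.9]
65 [59.1 56.3]
75 [47.5 65.9]
85 [33.9 73.3]
95 [20.7 78.1]
```

Call:
{"api": "servo_tool", "payload": {
  "increments": [
    [0,0,0,0.7,-0.4,0.4,255],
    [0,0,0,1.4,-0.4,0.4,255],
    [0,0,0,2.1,-0.4,0.4,255],
    [0,0,0,2.8,-0.3,0.4,255],
    [0,0,0,3.5,-0.3,0.4,255]
  ]
}}

```text
clock: 3.15
tcp_pos: [0.6655, -0.0276, 0.0676]
orientation: [2.125, 2.313, -0.002]
contact_force: [-1.0, -5.0, -0.5]
opening: -0.003
gripper_force: 2.3
```

```bash
python3 d.py 79,20,66 68,45,66
```

```text
t 3.15 tcp [ 0.6655 -0.0276  0.0676] F [-1.  -5.  -0.5] j [-0.06  0.71  1.62 -0.    0.82 -0.14] op -0.0
fixture xyz mm [80.7  3.1 67.6]
turn deg [-0.   0.1  0.3]
79,20,66 shift cm [ 1.69 -0.16  0.16]
68,45,66 shift cm [ 4.2  -1.24  0.16]
```

Call:
{"api": "servo_tool", "payload": {
  "increments": [
    [0,0,0,0.8,0,0,255],
    [0,0,0,1.7,-0.2,0,255],
    [0,0,0,2.5,-0.5,0,255],
    [0,0,0,3.4,-0.8,0,255],
    [0,0,0,4.2,-1.2,0,255]
  ]
}}

```text
clock: 3.65
tcp_pos: [0.6511, 0.0134, 0.0683]
orientation: [2.124, 2.311, 0.001]
contact_force: [1.1, -4.8, 2.4]
opening: -0.005
gripper_force: 2.7
```

Call:
{"api": "servo_tool", "payload": {
  "increments": [
    [0,0,0,0.6,-0.4,0,255],
    [0,0,0,1.1,-0.9,0,255],
    [0,0,0,1.6,-1.5,0,255],
    [0,0,0,2.0,-1.9,0,255],
    [0,0,0,2.2,-2.2,0,255]
  ]
}}

```text
clock: 4.15
tcp_pos: [0.627, 0.0328, 0.0685]
orientation: [2.123, 2.312, 0.0]
contact_force: [1.5, -12.2, 3.8]
opening: -0.002
gripper_force: 6.9
```

```bash
python3 d.py 34,74,66 28,76,66
python3 - <<'E'
from h import *
for n,k in(('scene',(160,400,220,490)),('top',(145,325,260,420))):
    c=read_camera(n);f=c['frame'];a,b,d,e=k;cv2.imwrite(f'pics/{n}2.png',cv2.resize(f[a:b,d:e],None,fx=2.3,fy=2.3))
E
```

```text
t 4.15 tcp [0.627  0.0328 0.0685] F [  1.5 -12.2   3.8] j [ 0.03  0.66  1.71 -0.    0.76 -0.05] op -0.0
fixture xyz mm [47.1 66.3 68.5]
turn deg [0.1 0.1 0.4]
34,74,66 shift cm [ 0.78 -1.3   0.24]
28,76,66 shift cm [ 0.98 -1.9   0.24]
```

View pics/scene2.png

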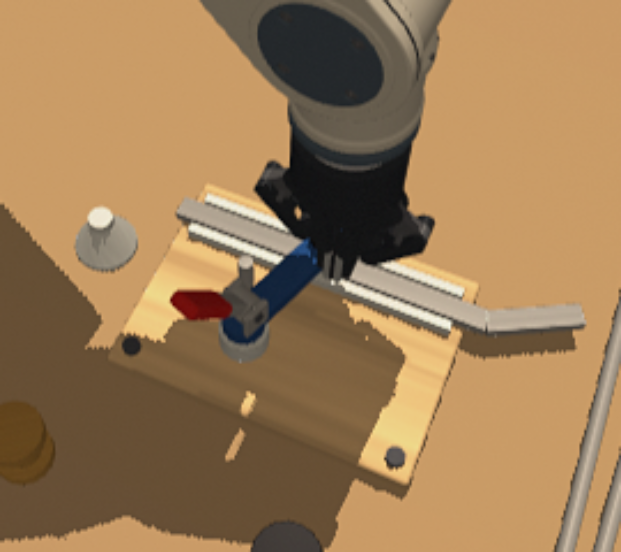

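The strap has swung more than half way and the lever is still up. The force points mostly along -y, so before going on I'll measure the strap angle.

Run:
```python
from h import *
piv=np.array([.5853,-.0370,0]);y=np.radians(4.5);e=np.array([np.cos(y),np.sin(y),0]);n=np.array([-e[1],e[0],0])
for nm in('scene','top'):
    c=read_camera(nm);H=cv2.cvtColor(c['frame'],cv2.COLOR_BGR2HSV)
    m=((H[...,0]>100)&(H[...,0]<130)&(H[...,1]>120)&(H[...,2]>40)).astype(np.uint8)
    u,v=proj(c,np.array([*piv[:2],.058]));z=np.zeros_like(m);z[int(v)-60:int(v)+60,int(u)-60:int(u)+60]=1;m*=z
    vs,us=np.nonzero(m)
    P=np.array([onz(c,a,b,.058)-piv for a,b in zip(us,vs)]);X=np.c_[P@e,P@n]*1e3
    (x0,y0),(w,h),ang=cv2.minAreaRect(X.astype(np.float32));print(nm,len(X),X.mean(0),(x0,y0),(w,h),ang,'mean angle',np.degrees(np.arctan2(*X.mean(0)[::-1])))
    print(cv2.boxPoints(((x0,y0),(w,h),ang)).round())
```

```text
scene 537 [15.24055254 32.48736752] (13.629240036010742, 28.024404525756836) (102.21092987060547, 28.759496688842773) 75.2210922241211 mean angle 64.86767335501776
[[-13. -18.]
 [ 14. -25.]
 [ 41.  74.]
 [ 13.  81.]]Traceback (most recent call last):
  File "<stdin>", line 8, in <module>
ValueError: matmul: Input operand 1 has a mismatch in its core dimension 0, with gufunc signature (n?,k),(k,m?)->(n?,m?) (size 3 is different from 0)
```

View pics/top2.png

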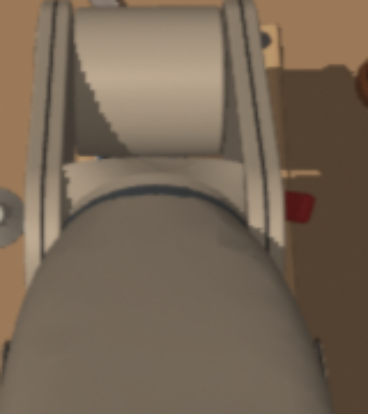

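In the top view the arm hides the fixture, and only the red lever shows, at (298,207). In the scene view the strap reads about 70°, which fits the model. The rest of the push is mostly along -x.

Call:
{"api": "servo_tool", "payload": {
  "increments": [
    [0,0,0,0.1,-0.4,0,255],
    [0,0,0,0.2,-0.8,0,255],
    [0,0,0,0.3,-1.2,0,255],
    [0,0,0,0.3,-1.6,0,255],
    [0,0,0,0.3,-1.8,0,255]
  ]
}}

```text
clock: 4.85
tcp_pos: [0.6096, 0.0355, 0.0685]
orientation: [2.125, 2.311, 0.005]
contact_force: [4.6, 1.8, 5.6]
opening: 0.0
gripper_force: 3.3
```

```bash
cat > a.py <<'E'
from h import *
piv=np.array([.5853,-.0370,0]);y=np.radians(4.5);e=np.array([np.cos(y),np.sin(y),0]);n=np.array([-e[1],e[0],0])
c=read_camera('scene');H=cv2.cvtColor(c['frame'],cv2.COLOR_BGR2HSV)
m=((H[...,0]>100)&(H[...,0]<130)&(H[...,1]>120)&(H[...,2]>40)).astype(np.uint8)
u,v=proj(c,np.array([*piv[:2],.058]));z=np.zeros_like(m);z[int(v)-60:int(v)+60,int(u)-60:int(u)+60]=1;m*=z
vs,us=np.nonzero(m)
P=np.array([onz(c,a,b,.058)-piv for a,b in zip(us,vs)]);X=np.c_[P@e,P@n]*1e3
(x0,y0),(w,h),ang=cv2.minAreaRect(X.astype(np.float32));print(len(X),X.mean(0),(x0,y0),(w,h),ang,'mean angle',np.degrees(np.arctan2(*X.mean(0)[::-1])))
E
python3 d.py 24,70,66; python3 a.py
```

```text
t 4.85 tcp [0.6096 0.0355 0.0685] F [4.6 1.8 5.6] j [ 0.04  0.65  1.75  0.    0.74 -0.05] op 0.0
fixture xyz mm [29.9 70.4 68.5]
turn deg [ 0.2 -0.   0.3]
24,70,66 shift cm [-0.04 -0.6   0.25]
488 [ 7.291613   34.09030903] (7.381866455078125, 30.978004455566406) (105.47919464111328, 26.990249633789062) 85.95138549804688 mean angle 77.92686290257292
```

Call:
{"api": "servo_tool", "payload": {
  "increments": [
    [0,0,0,0,-0.2,0,255],
    [0,0,0,0,-0.4,0,255],
    [0,0,0,0,-0.5,0,255],
    [0,0,0,0,-0.6,0,255],
    [0,0,0,0,-0.6,0,255]
  ]
}}

```text
clock: 5.4
tcp_pos: [0.6037, 0.0354, 0.0685]
orientation: [2.125, 2.311, 0.005]
contact_force: [3.7, 3.4, 6.3]
opening: -0.001
gripper_force: 4.2
```

```bash
python3 d.py 22,70,66; python3 a.py
```

```text
t 5.4 tcp [0.6037 0.0354 0.0685] F [3.7 3.4 6.3] j [ 0.04  0.64  1.77  0.    0.73 -0.05] op -0.0
fixture xyz mm [24.  70.7 68.5]
turn deg [ 0.2 -0.   0.3]
22,70,66 shift cm [-0.07 -0.2   0.25]
462 [ 4.49218303 33.82548811] (4.803053855895996, 29.30474853515625) (101.98040771484375, 26.360126495361328) 89.87505340576172 mean angle 82.43511938379247
```

Call:
{"api": "servo_tool", "payload": {
  "increments": [
    [0,0,0,0,-0.1,0,255],
    [0,0,0,0,-0.2,0,255],
    [0,0,0,0,-0.3,0,255],
    [0,0,0,0,-0.4,0,255],
    [0,0,0,0,-0.4,0,255]
  ]
}}

```text
clock: 5.95
tcp_pos: [0.5998, 0.0352, 0.0685]
orientation: [2.125, 2.311, 0.005]
contact_force: [3.8, 3.9, 6.7]
opening: -0.001
gripper_force: 4.5
```

```bash
python3 d.py 22,70,66; python3 a.py
```

```text
t 5.95 tcp [0.5998 0.0352 0.0685] F [3.8 3.9 6.7] j [ 0.04  0.64  1.78  0.    0.73 -0.05] op -0.0
fixture xyz mm [20.1 70.8 68.5]
turn deg [ 0.2 -0.1  0.3]
22,70,66 shift cm [-0.09  0.19  0.25]
445 [ 2.366373   34.08995684] (2.74906587600708, 29.850940704345703) (25.945789337158203, 103.0743637084961) 3.690746545791626 mean angle 86.02915182116239
```

Call:
{"api": "servo_tool", "payload": {
  "increments": [
    [0,0,0,0,-0.1,0,255],
    [0,0,0,0,-0.2,0,255],
    [0,0,0,0,-0.3,0,255],
    [0,0,0,0,-0.4,0,255],
    [0,0,0,0,-0.4,0,255]
  ]
}}

```text
clock: 6.5
tcp_pos: [0.5985, 0.0351, 0.0686]
orientation: [2.123, 2.308, 0.012]
contact_force: [13.3, 5.6, -2.8]
opening: 0.003
gripper_force: 7.6
```

```bash
python3 d.py 22,70,66; python3 a.py
```

```text
t 6.5 tcp [0.5985 0.0351 0.0686] F [13.3  5.6 -2.8] j [ 0.04  0.63  1.78  0.    0.72 -0.05] op 0.0
fixture xyz mm [18.8 70.9 68.6]
turn deg [ 0.5 -0.1  0.3]
22,70,66 shift cm [-0.09  0.32  0.26]
448 [ 1.93310907 34.16702457] (2.8060951232910156, 29.882474899291992) (26.109848022460938, 103.10873413085938) 4.020243167877197 mean angle 86.76175975292377
```

The force jumped to 13 N and the motion stopped, so the strap is against the pin. Backing off along +x and going up.

Call:
{"api": "servo_tool", "payload": {
  "increments": [
    [0,0,0,0,1,0,255],
    [0,0,0,0,2.5,0,255],
    [0,0,0,0,3,-3,255],
    [0,0,0,0,3,-7,255],
    [0,0,0,0,3,-12,255]
  ]
}}

```text
clock: 7.05
tcp_pos: [0.6217, 0.0365, 0.1862]
orientation: [-2.123, -2.309, 0.007]
contact_force: [1.4, 0.5, 0.5]
opening: 0.004
gripper_force: 0.0
```

```bash
python3 d.py 0,20,195 0,15,158; python3 a.py;python3 - <<'E'
from h import *
c=read_camera('scene');cv2.imwrite('pics/s3.png',cv2.resize(c['frame'][160:400,220:490],None,fx=2.3,fy=2.3))
E
```

```text
t 7.05 tcp [0.6217 0.0365 0.1862] F [1.4 0.5 0.5] j [ 0.04  0.5   1.67  0.    0.98 -0.04] op 0.0
fixture xyz mm [ 42.   70.4 186.2]
turn deg [-0.4 -0.   0.3]
0,20,195 shift cm [-5.02 -4.24 -0.86]
0,15,158 shift cm [-5.52 -4.21  2.84]
614 [12.86481868 41.72944754] (11.912546157836914, 41.59913635253906) (127.97761535644531, 28.1318416595459) 81.18970489501953 mean angle 72.8659334942044
```

View pics/s3.png

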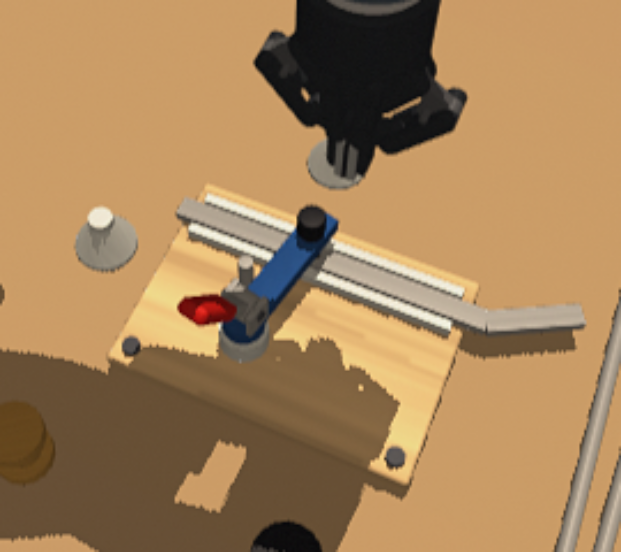

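The strap may not be home: the pin at (246,265) seems to have a gap to it. The lever is still up. I'll check the angle from the screw head at (312,217).

```bash
cat > b.py <<'E'
from h import *
piv=np.array([.5853,-.0370,0]);y=np.radians(4.5);e=np.array([np.cos(y),np.sin(y),0]);n=np.array([-e[1],e[0],0])
c=read_camera('scene');H=cv2.cvtColor(c['frame'],cv2.COLOR_BGR2HSV)
m=((H[...,2]<45)).astype(np.uint8)
for a in range(55,96,5):
    t=np.radians(a);print(a,np.round(proj(c,piv+.088*(np.cos(t)*e+np.sin(t)*n)+[0,0,.08]),1),end=' ')
k,l,st,ce=cv2.connectedComponentsWithStats(m)
for i in range(1,k):
    if 40<st[i,4]<600 and 310<ce[i][0]<400 and 225<ce[i][1]<330:
        d=onz(c,*ce[i],.073)-piv;print('\nscrew px',ce[i],st[i,4],'fixt',d@e,d@n,'ang',np.degrees(np.arctan2(d@n,d@e)))
print('pin top px',proj(c,piv-.0185*e+.045*n+[0,0,.052]))
E
python3 b.py
```

```text
55 [370.1 266.2] 60 [367.4 262.9] 65 [364.5 259.9] 70 [361.3 257.1] 75 [357.8 254.6] 80 [354.1 252.3] 85 [350.3 250.4] 90 [346.3 248.7] 95 [342.2 247.3] 
screw px [354.64485981 258.57009346] 107 fixt 0.019485601526422373 0.0795174682040838 ang 76.23110149499959
pin top px (np.float64(326.4151791515904), np.float64(272.6889898930627))
```

The screw head reads about 79°, so the strap isn't home. The upward force and the radial force together suggest the fingertips rode up onto the strap's edge and pushed on the screw. I'll push again, lower down and nearer the pivot.

Call:
{"api": "servo_tool", "payload": {
  "increments": [
    [0,0,0,-1,0.8,0,255],
    [0,0,0,-1,0.8,3,255],
    [0,0,0,-1,0.8,6,255],
    [0,0,0,-1,0.8,9,255],
    [0,0,0,-1,0.8,10,255]
  ]
}}

```text
clock: 7.7
tcp_pos: [0.6296, 0.0263, 0.0821]
orientation: [-2.122, -2.307, 0.01]
contact_force: [-0.5, -1.0, 0.6]
opening: 0.0
gripper_force: 0.0
```

Call:
{"api": "servo_tool", "payload": {
  "increments": [
    [0,0,0,0,0,1,255],
    [0,0,0,0,0,2,255],
    [0,0,0,0,0,3,255],
    [0,0,0,0,0,3,255],
    [0,0,0,0,0,3,255]
  ]
}}

```text
clock: 8.2
tcp_pos: [0.6332, 0.0269, 0.0577]
orientation: [2.126, 2.312, 0.0]
contact_force: [0.9, -0.2, -0.5]
opening: -0.007
gripper_force: 0.0
```

```bash
python3 d.py 24,60,56
python3 - <<'E'
from h import *
c=read_camera('scene');cv2.imwrite('pics/s4.png',cv2.resize(c['frame'][200:350,260:450],None,fx=4,fy=4))
E
```

```text
t 8.2 tcp [0.6332 0.0269 0.0577] F [ 0.9 -0.2 -0.5] j [ 0.02  0.69  1.7   0.    0.76 -0.06] op -0.01
fixture xyz mm [52.8 59.9 57.7]
turn deg [0.  0.  0.3]
24,60,56 shift cm [ 0.02 -2.88  0.16]
```

View pics/s4.png

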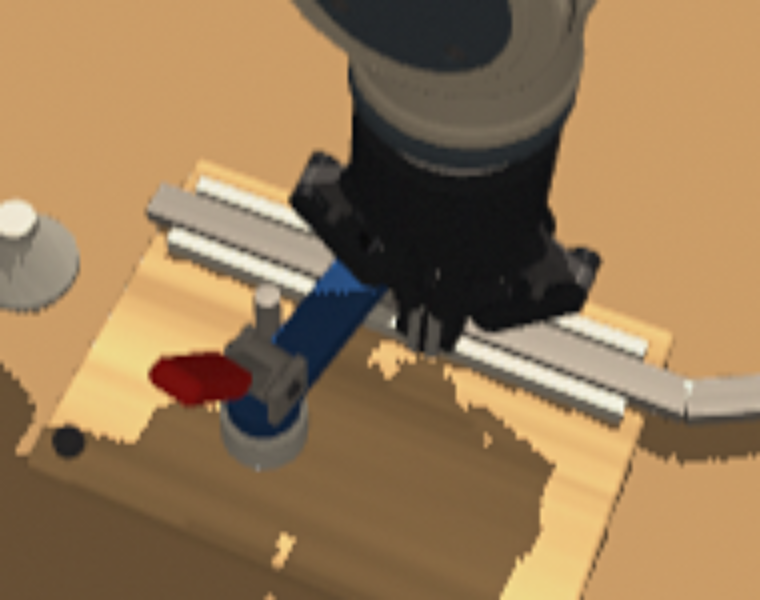

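The fingertips are beside the strap at (425,330), with no contact yet. The knuckle may pass over the screw, so I'll push at y≈50 instead.

Call:
{"api": "servo_tool", "payload": {
  "increments": [
    [0,0,0,-1,0,0,255],
    [0,0,0,-1,-0.7,0,255],
    [0,0,0,-1,-1.4,0,255],
    [0,0,0,-1,-1.9,0,255],
    [0,0,0,-1,-2.3,0,255]
  ]
}}

```text
clock: 8.75
tcp_pos: [0.6126, 0.0155, 0.0582]
orientation: [2.125, 2.309, 0.007]
contact_force: [6.9, 4.7, -1.7]
opening: -0.003
gripper_force: 3.5
```

```bash
python3 d.py 24,50,56
```

```text
t 8.75 tcp [0.6126 0.0155 0.0582] F [ 6.9  4.7 -1.7] j [ 0.01  0.66  1.75  0.    0.72 -0.08] op -0.0
fixture xyz mm [31.3 50.2 58.2]
turn deg [ 0.3 -0.   0.3]
24,50,56 shift cm [-0.02 -0.73  0.21]
```

Call:
{"api": "servo_tool", "payload": {
  "increments": [
    [0,0,0,0,-0.2,0,255],
    [0,0,0,0,-0.3,0,255],
    [0,0,0,0,-0.4,0,255],
    [0,0,0,0,-0.5,0,255],
    [0,0,0,0,-0.5,0,255]
  ]
}}

```text
clock: 9.25
tcp_pos: [0.6078, 0.0155, 0.0583]
orientation: [2.125, 2.31, 0.007]
contact_force: [6.7, 5.4, -1.1]
opening: -0.001
gripper_force: 3.2
```

```bash
python3 d.py 24,50,56
```

```text
t 9.25 tcp [0.6078 0.0155 0.0583] F [ 6.7  5.4 -1.1] j [ 0.01  0.66  1.76  0.    0.72 -0.08] op -0.0
fixture xyz mm [26.6 50.6 58.3]
turn deg [ 0.3 -0.   0.3]
24,50,56 shift cm [-0.06 -0.26  0.23]
```

Force is now purely lateral, 6.7 N as expected at this radius. I'll keep going to the stop.

Call:
{"api": "servo_tool", "payload": {
  "increments": [
    [0,0,0,0,-0.1,0,255],
    [0,0,0,0,-0.2,0,255],
    [0,0,0,0,-0.3,0,255],
    [0,0,0,0,-0.4,0,255],
    [0,0,0,0,-0.4,0,255]
  ]
}}

```text
clock: 9.75
tcp_pos: [0.6072, 0.0154, 0.0586]
orientation: [2.121, 2.306, 0.015]
contact_force: [16.0, 7.1, -9.9]
opening: 0.003
gripper_force: 8.2
```

Call:
{"api": "servo_tool", "payload": {
  "increments": [
    [0,0,0,0,-0.1,0,255],
    [0,0,0,0,-0.2,0,255],
    [0,0,0,0,-0.3,0,255],
    [0,0,0,0,-0.4,0,255],
    [0,0,0,0,-0.4,0,255]
  ]
}}

```text
clock: 10.25
tcp_pos: [0.6069, 0.0152, 0.0591]
orientation: [2.118, 2.302, 0.023]
contact_force: [26.6, 7.6, -18.7]
opening: -0.0
gripper_force: 13.3
```

```bash
python3 d.py 24,50,56;python3 a.py
```

```text
t 10.25 tcp [0.6069 0.0152 0.0591] F [ 26.6   7.6 -18.7] j [ 0.    0.65  1.77  0.    0.69 -0.08] op -0.0
fixture xyz mm [25.7 50.4 59.1]
turn deg [1.2 0.  0.3]
24,50,56 shift cm [-0.04 -0.17  0.3 ]
318 [ 2.51168606 22.82787472] (3.281543254852295, 18.05780792236328) (24.843103408813477, 79.29043579101562) 5.9987335205078125 mean angle 83.72116438495439
```

It stopped hard at x = 25.7 mm, close to the 26.5 mm predicted for home. Backing off.

Call:
{"api": "servo_tool", "payload": {
  "increments": [
    [0,0,0,0,0.6,0,255],
    [0,0,0,0,1.5,0,255],
    [0,0,0,0,3,0,255],
    [0,0,0,0,3.5,-4,255],
    [0,0,0,0,3.5,-9,255]
  ]
}}

```text
clock: 10.8
tcp_pos: [0.631, 0.0168, 0.1455]
orientation: [-2.123, -2.309, 0.007]
contact_force: [0.9, 0.1, 0.2]
opening: 0.0
gripper_force: 0.0
```

Call:
{"api": "servo_tool", "payload": {
  "increments": [
    [0,0,0,0,0,-4,255],
    [0,0,0,0,0,-5,255],
    [0,0,0,0,0,-5,255],
    [0,0,0,0,0,-5,255],
    [0,0,0,0,0,-5,255]
  ]
}}

```text
clock: 11.3
tcp_pos: [0.6313, 0.0168, 0.1951]
orientation: [-2.125, -2.31, 0.004]
contact_force: [-0.1, -0.2, -0.5]
opening: -0.003
gripper_force: 0.0
```

```bash
python3 d.py 0,20,198 0,20,158; python3 b.py
python3 - <<'E'
from h import *
c=read_camera('scene');cv2.imwrite('pics/s5.png',cv2.resize(c['frame'][200:350,260:450],None,fx=4,fy=4))
E
```

```text
t 11.3 tcp [0.6313 0.0168 0.1951] F [-0.1 -0.2 -0.5] j [ 0.01  0.5   1.65 -0.    1.   -0.08] op -0.0
fixture xyz mm [ 50.1  50.  195.1]
turn deg [-0.2 -0.   0.3]
0,20,198 shift cm [-2.97 -5.03 -0.27]
0,20,158 shift cm [-2.97 -5.01  3.73]
55 [370.1 266.2] 60 [367.4 262.9] 65 [364.5 259.9] 70 [361.3 257.1] 75 [357.8 254.6] 80 [354.1 252.3] 85 [350.3 250.4] 90 [346.3 248.7] 95 [342.2 247.3] 
screw px [345.66346154 254.25961538] 104 fixt 0.0018912172095803832 0.08124737570621525 ang 88.66655139388617
pin top px (np.float64(326.4151791515904), np.float64(272.6889898930627))
```

View pics/s5.png

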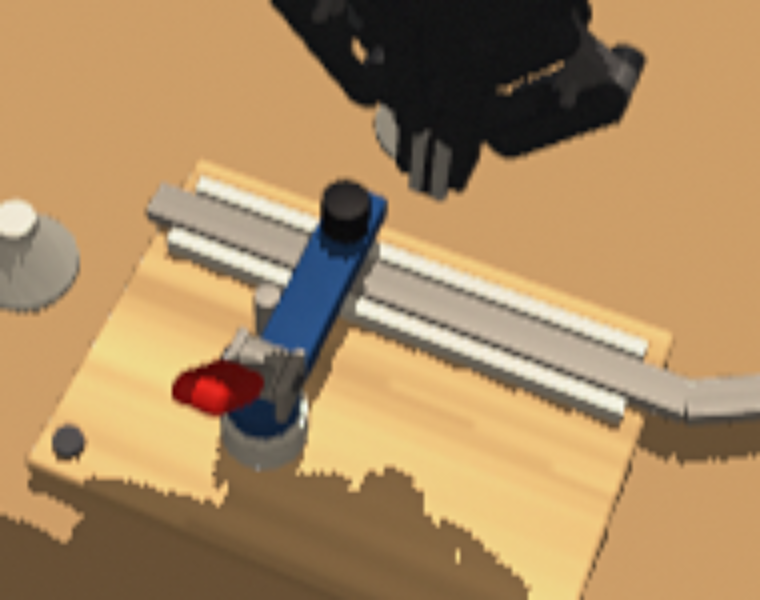

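The strap is home, touching the pin at (268,300), and the screw reads about 89–90°. The lever is still standing. I'm moving to the pivot side of the lever's upper end.

Call:
{"api": "servo_tool", "payload": {
  "increments": [
    [0,0,0,-1.5,-2.5,0,255],
    [0,0,0,-3,-5,0,255],
    [0,0,0,-3,-5,1.5,255],
    [0,0,0,-3,-5,3,255],
    [0,0,0,-3,-5,3.7,255]
  ]
}}

```text
clock: 11.9
tcp_pos: [0.5851, -0.017, 0.1579]
orientation: [-2.125, -2.311, 0.002]
contact_force: [-0.7, -0.6, -0.6]
opening: -0.004
gripper_force: 0.0
```

Call:
{"api": "servo_tool", "payload": {
  "increments": [
    [0,0,0,-0.8,0,0,255],
    [0,0,0,-1.6,0,0,255],
    [0,0,0,-2.4,0,0,255],
    [0,0,0,-3,0,0,255],
    [0,0,0,-3.3,0,0,255]
  ]
}}

```text
clock: 12.4
tcp_pos: [0.5886, -0.0511, 0.1608]
orientation: [2.127, 2.311, 0.001]
contact_force: [0.3, 0.7, 0.0]
opening: 0.002
gripper_force: 0.0
```

```bash
python3 d.py 0,-27,150 0,-42,136 0,-52,119 0,-57,97
```

```text
t 12.4 tcp [ 0.5886 -0.0511  0.1608] F [0.3 0.7 0. ] j [-0.11  0.49  1.77 -0.    0.89 -0.19] op 0.0
fixture xyz mm [  2.2 -14.3 160.8]
turn deg [0.1 0.  0.3]
0,-27,150 shift cm [-1.27 -0.23  1.08]
0,-42,136 shift cm [-2.77 -0.24  2.48]
0,-52,119 shift cm [-3.77 -0.24  4.18]
0,-57,97 shift cm [-4.27 -0.25  6.38]
```

Call:
{"api": "servo_tool", "payload": {
  "increments": [
    [0,0,0,-0.4,-0.1,0.3,255],
    [0,0,0,-0.8,-0.2,0.6,255],
    [0,0,0,-1.2,-0.2,0.9,255],
    [0,0,0,-1.6,-0.2,1.2,255],
    [0,0,0,-2,-0.2,1.6,255]
  ]
}}

```text
clock: 12.9
tcp_pos: [0.5881, -0.0704, 0.1446]
orientation: [2.126, 2.312, 0.001]
contact_force: [-1.4, 1.2, 4.9]
opening: 0.001
gripper_force: 2.4
```

```bash
python3 d.py 0,-42,136 0,-52,119 0,-57,97
```

```text
t 12.9 tcp [ 0.5881 -0.0704  0.1446] F [-1.4  1.2  4.9] j [-0.14  0.51  1.77  0.    0.86 -0.22] op 0.0
fixture xyz mm [  0.2 -33.5 144.6]
turn deg [ 0.  -0.   0.3]
0,-42,136 shift cm [-0.85 -0.02  0.86]
0,-52,119 shift cm [-1.85 -0.03  2.55]
0,-57,97 shift cm [-2.35 -0.03  4.75]
```

Call:
{"api": "servo_tool", "payload": {
  "increments": [
    [0,0,0,-0.5,0,0.5,255],
    [0,0,0,-1,0,1,255],
    [0,0,0,-1.4,0,1.6,255],
    [0,0,0,-1.7,0,2.2,255],
    [0,0,0,-2,0,2.8,255]
  ]
}}

```text
clock: 13.4
tcp_pos: [0.59, -0.0907, 0.1163]
orientation: [2.126, 2.312, 0.0]
contact_force: [-0.4, 1.5, 4.0]
opening: -0.001
gripper_force: 2.3
```

```bash
python3 d.py 0,-57,97
```

```text
t 13.4 tcp [ 0.59   -0.0907  0.1163] F [-0.4  1.5  4. ] j [-0.17  0.56  1.77 -0.    0.81 -0.26] op -0.0
fixture xyz mm [  0.4 -53.9 116.3]
turn deg [0.  0.  0.3]
0,-57,97 shift cm [-0.31 -0.05  1.93]
```

Call:
{"api": "servo_tool", "payload": {
  "increments": [
    [0,0,0,-0.1,0,0.5,255],
    [0,0,0,-0.2,0,1,255],
    [0,0,0,-0.3,0,1.4,255],
    [0,0,0,-0.3,0,1.7,255],
    [0,0,0,-0.3,0,1.9,255]
  ]
}}

```text
clock: 13.9
tcp_pos: [0.5905, -0.0938, 0.0984]
orientation: [2.125, 2.312, 0.0]
contact_force: [-6.5, -3.0, 29.1]
opening: 0.0
gripper_force: 14.3
```

```bash
python3 d.py 0,-57,97
```

```text
t 13.9 tcp [ 0.5905 -0.0938  0.0984] F [-6.5 -3.  29.1] j [-0.18  0.59  1.78 -0.    0.78 -0.26] op 0.0
fixture xyz mm [  0.8 -57.1  98.4]
turn deg [0.1 0.1 0.3]
0,-57,97 shift cm [ 0.01 -0.08  0.14]
```

The lever is against its end stop: 29 N, with the tip at the level lever's height of 82 mm. I'll hold briefly, then lift clear.

Call:
{"api": "servo_tool", "payload": {
  "increments": [
    [0,0,0,0,0,0.1,255],
    [0,0,0,0,0,0.1,255],
    [0,0,0,0,0,0.1,255],
    [0,0,0,0,0,-0.5,255],
    [0,0,0,0,0,-3,255]
  ]
}}

```text
clock: 14.4
tcp_pos: [0.5877, -0.0926, 0.1251]
orientation: [-2.123, -2.309, 0.004]
contact_force: [1.3, -0.0, 0.1]
opening: -0.003
gripper_force: 0.0
```

Call:
{"api": "servo_tool", "payload": {
  "increments": [
    [0,0,0,0,0,-4,255],
    [0,0,0,0,0,-8,255],
    [0,0,0,-3,0,-12,255],
    [0,0,0,-6,0,-13,255],
    [0,0,0,-10,0,-13,255]
  ]
}}

```text
clock: 14.9
tcp_pos: [0.5994, -0.1928, 0.2599]
orientation: [2.122, 2.312, 0.004]
contact_force: [0.7, 0.1, -1.5]
opening: 0.0
gripper_force: 0.0
```

Call:
{"api": "servo_tool", "payload": {
  "increments": [
    [0,0,0,-4,0,0,255],
    [0,0,0,-8,0,0,255],
    [0,0,0,-10,0,0,255],
    [0,0,0,-10,0,0,255],
    [0,0,0,-10,0,0,255]
  ]
}}

```text
clock: 15.4
tcp_pos: [0.6062, -0.2917, 0.2564]
orientation: [-2.126, -2.31, -0.0]
contact_force: [-1.1, 0.5, -0.4]
opening: 0.002
gripper_force: 0.0
```

```bash
python3 d.py; python3 b.py|tail -2
python3 - <<'E'
from h import *
c=read_camera('scene');cv2.imwrite('pics/s6.png',cv2.resize(c['frame'][180:420,200:480],None,fx=2.5,fy=2.5))
E
```

```text
t 15.4 tcp [ 0.6062 -0.2917  0.2564] F [-1.1  0.5 -0.4] j [-0.47  0.49  1.51  0.    1.15 -0.55] op 0.0
fixture xyz mm [   0.8 -255.6  256.4]
turn deg [-0.1 -0.1  0.3]
screw px [343.66129032 277.19354839] 62 fixt 0.0168913237743981 0.038065742354363524 ang 66.07118461626621
pin top px (np.float64(326.4151791515904), np.float64(272.6889898930627))
```

View pics/s6.png

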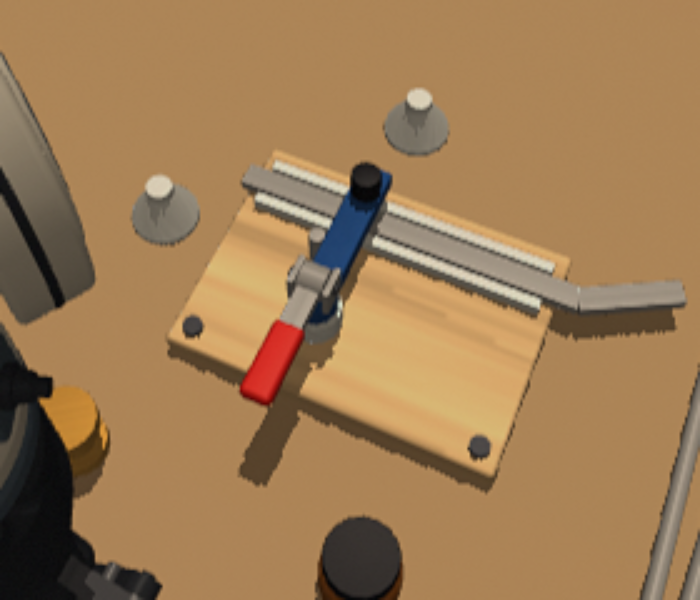

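The strap lies against the pin with the screw head at about (347,251) full-frame, which is about 90°. The lever is level, the leg and loose parts are in place, and the hand is clear. Handing in.

```bash
python3 -c "
from workcell import *
print(job_done())"
```

```text
the job is handed in; nothing more can be done
None
```

I swung the strap home against its stop pin, then pressed the lever fully down; the last picture shows the leg and loose parts in place and the hand clear. The job is handed in at about 15.5 s, but the hand-in returned no verdict.

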